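# Set the tilt of a micromanipulator head with a pendulum angle gauge and hold it

### The arm

A 7-joint arm with a two-finger parallel gripper is mounted at the origin on the work surface. World frame = base frame: x ahead of the robot, y to its left, z up, the work surface at z = 0. Lengths are in m, angles in rad, forces in N, time in s.
With the tool pointing down it reaches from about 0.4 to 0.85 m from the base axis. Payload 4.5 kg.
Tool frame: the origin (TCP) lies at the very end of the fingers, on their centre line; the grasp point (between the pads) lies 19 mm behind it (r.pinch_z is the distance from the TCP to the grasp point, in m); x points along the fingers, y is the direction in which the jaws open and shut, and the axes are right-handed (so a half turn about x gives the same grasp; the last joint's range is limited). The gripper opens to 88 mm and grips with 3 to 60 N. Pads are 18 mm wide; open, the fingers measure 123 mm over their backs; the gripper's body (75 mm by 187 mm) begins 45 mm behind the grasp point.
Start: joints at [-1.239, 0.689, -0.195, 1.565, 0.157, 0.902, -0.215], TCP at [0.183, 0.598, 0.239] pointing down, gripper open.
Joint ranges: [-3.01, 3.01], [-0.46, 2.08], [-1.47, 1.51], [0.13, 2.56], [-1, 4.14], [0.04, 2.09], [-2.66, 2.66]. Speed limits (rad/s): [2.57, 2.57, 3.14, 3.14, 3.14, 3.14, 3.14].

### API

Orientations are given as a unit quaternion [x, y, z, w].
In Python, from plant import telemetry, cams, job, r gives the robot as it stands.
- The arm moves only by the tool send_rows, never from a script. Its argument "commands" is one flat list of numbers, 7 for each row, row after row: the shift along the world's x, y, z as a fraction of full scale, then the turn, a rotation vector about the world's x, y, z as a fraction of full scale, then the closure, from 0 (fully open) to 1 (shut). In form: [dx, dy, dz, wx, wy, wz, claw, dx, dy, dz, wx, wy, wz, claw, ...]. A call has 1 to 12 rows; each row shifts and turns the pose as measured when the row begins; what a row does not reach is not made up. Full scale, the value 1, is 250 mm for a shift and 90 degrees for a turn. A row lasts 1/10 s, in which the tool goes at most 50 mm and 8.59 degrees, less where a joint would pass 70% of its speed; a pose out of reach is approached as far as the arm can. A call with a number of a shift or a turn outside -1 to 1 is refused whole. A call with a gripper value outside its range is refused whole. The fingers move at their own pace and stop on an object; "newtons" is the grip in N (left out, the last holds). Time passes only in rows, so rows that do not move let the fingers close. It gives the time, the measured TCP pose, the force and the opening at its end, in the units of the state.
- telemetry.get_state(): the state, without advancing time (a new reading comes with each control period).
- cams.snapshot(name): name is "scene" or "top" or "wrist"; returns a dict with "image" (420x560x3 uint8, blue, green, red), "intrinsics" (3x3 intrinsics, pixels), "world_to_cam" (4x4, takes a point from world to camera coordinates). Camera axes: x right, y down, z forward; pixel columns grow to the right and rows downward; lengths in m; the calibration is good to about 2 mm. A picture is of the moment at which its call begins. There is no depth.
- job.finish_job(): hands the job in, once; it reports no verdict.
The state is a dict: "clock": time; "q": joint angles; "qd": joint speeds; "joint_torque": joint torques, N m; "tool_pos": TCP position; "eef_rot": TCP orientation; "contact_force": force on the tool from outside, world axes, zero at the start; "moment": the same for the moment, N m; "opening": opening from 0.0 (shut) to 1.0 (fully open).
Only numpy, scipy, OpenCV 4.12 (cv2) and the standard library are available. Lean on these libraries where they do the work, as an engineer would, in place of code of your own. Each camera call takes 0.05 s, during which the arm holds its last target.

### The job

The locking knob of the micromanipulator's tilting head is slack and its pipette nose has dropped. Pick up the angle gauge by its grip, stand it flat and square on the head's top plate with its dial facing the same side as the black locking knob, and rock gauge and head together until the swinging black pointer settles on the red hand. Keep hold of the gauge there, pressed flat on the plate, and finish like that, still holding, so that a colleague can tighten the knob; do not touch the glass capillary and leave the other things on the bench where they are.

Things in the scene. Friction and masses are not known exactly. Their poses are not given: they have to be found in the camera images.
- gauge: Pendulum angle gauge, about 0.36 kg, standing upright at the start. Origin: centre of its shoe's underside; z up, x out of the dial, y along the shoe. Steel shoe 88 mm (y) x 36 (x) x 12 high; on it a turquoise round case, 88 mm in diameter, x from -12 to 12 mm, centre at z = 54 mm; white dial on the +x side with black ticks every 10 degrees; black rubber grip on top.
- grip (a point): Middle of the gauge's black rubber grip, 115 mm above the gauge's origin, axes as for the gauge. The grip is 28 mm (y) x 24 mm (x) and 40 mm high (20 mm above and below this point), to be taken from above across either pair of its sides.
- pointer (a joint): Angle (rad) of the free-swinging black pointer against the gauge: 0 at the dial's top, positive towards the gauge's -y (left for one who looks at the dial). A lightly damped pendulum, upright in the world when calm, so it reads the gauge's tilt: positive with the gauge's +y end lower. It swings at about 3 Hz and needs 1 to 2 s to calm down after a brisk move.
- pointer_tip (a point): Tip of the black pointer, 36 mm from the dial's centre; z points along the pointer.
- set_hand (a joint): Angle (rad) of the red hand on the dial, counted as for the pointer. It stays where it has been set, between 0.21 and 0.52 (12 to 30 degrees), different each time: this is the tilt wanted.
- set_tip (a point): End of the red hand, 36 mm from the dial's centre; z points along the hand.
- stand: Fixed stand of the micromanipulator: grey magnetic base 64 x 52 x 56 mm with a red switch, steel post, and a fork with the pivot stud 150 mm above the bench. Origin: on the bench under the post; x along the pivot stud towards the black locking knob on the fork; y towards the pipette nose; z up. The head that it carries counts as part of it.
- head (a joint): Tilt (rad) of the head about the pivot stud: 0 with the plate level, positive with the pipette nose (+y) lower, stops at 0 and 0.66. It turns freely, is heavy at the nose (0.05 to 0.1 N m) and drops to 0.66 when nothing holds it. A gauge pressed on the middle of the plate with 4 to 10 N makes the head take the gauge's tilt.
- plate_top (a point): Centre of the head's flat aluminium top plate, 112 mm (y) x 50 mm (x), 8 mm thick; z is its upward normal, x along the pivot stud towards the locking knob, y along the plate towards the nose. The pivot axis lies 18 mm under this point along z. A knurled fine drive follows at the other end to y = -86 mm, level with the pivot. With the nose dropped this end stands 0.21 m above the bench.
- thumb_screw (a point): Top of the brass thumb screw (11 mm wide) on the black pipette clamp beyond the plate's nose end, 67 mm along y from the plate's centre and 6 mm above the plate's top: the gauge's shoe must stay clear of it.
- capillary: Glass capillary, 2.4 mm thick and 30 mm long, at the end of the pipette holder, fixed to the head; origin on the pivot axis, axes as for the plate. It must not be touched.
- capillary_tip (a point): Tip of the capillary, 186 mm from the pivot along the head's y.
- dish: Bystander: clear covered dish, 89 mm in diameter, 16 high; origin under its centre.
- tip_box: Bystander: blue pipette-tip box, 84 x 120 x 59 mm; origin under its centre.
- tube_rack: Bystander: white tube rack, 75 x 160 x 55 mm; origin under its centre.
- screwdriver: Bystander: screwdriver with an orange handle, 170 mm long, lying; origin under its middle.
- reagent: Bystander: white reagent jar with a blue cap, 72 mm in diameter, 150 high; origin under its centre.
- slide_box: Bystander: slide box with a green lid, 87 x 177 x 36 mm; origin under its centre.
- beaker: Bystander: empty clear beaker, 76 mm in diameter, 90 high; origin under its centre.
- counter: Bystander: black hand counter, 55 x 85 x 36 mm; origin under its centre.

How it is judged:
On the way, in this order (a step that is already met when the one before it is completed fails the run):
1. the gauge is picked up in the gripper (height (world z) of gauge above 0.03 m and contact force between the fingers and gauge above 1 N), for 0.2 s.
2. the held gauge stands flat and square on the head's top plate (z of gauge in the frame of plate_top between -0.004 and 0.004 m and y of gauge in the frame of plate_top between -0.016 and 0.016 m and x of gauge in the frame of plate_top between -0.011 and 0.011 m and angle between the z axis of gauge and the z axis of plate_top, either way round below 0.06 rad and angle between the y axis of gauge and the y axis of plate_top, either way round below 0.16 rad and contact force between gauge and stand above 0.5 N and contact force between the fingers and gauge above 1 N), for 0.2 s.
At the end, for the whole second after the job is handed in: The gripper still holds the gauge; the gauge presses on the head (over 0.5 N) with its shoe flat on the top plate (within 4 mm and 3.4 degrees), within 16 mm of the plate's middle lengthways, 11 mm crossways and 9 degrees of square; the black pointer rests within 3 degrees of the red hand (all of step 2 and angle between the z axis of pointer_tip and the z axis of set_tip, either way round below 0.0523599 rad and velocity of joint pointer between -0.25 and 0.25 rad/s); the arm keeps its last pose, push and grip.
It fails at once if the glass capillary is touched (contact force between capillary and anything else above 0.2 N).
It fails at once if something else on the bench is pushed more than 30 mm from its place (distance of any of dish, tip_box, tube_rack, screwdriver, reagent, slide_box, beaker, counter from where it was at the start of the episode above 0.03 m).
It also fails if it takes over 48 s, if anything falls off the work surface, if the arm or the gripper's body presses on something with over 40 N, if the wrist force passes 120 N, or if a joint passes its speed limit or range.

## Working session

There is one attempt and no reset: what is moved stays moved. The work goes in short steps, Python scripts to look and compute and a tool call to move; the robot and the scene stay as the last step left them, time stands still between calls to the robot, and variables do not carry over. Pictures are saved under pics/ and viewed, and the job is handed in when it is done.

Besides the shell and the picture viewer there is one more tool, called after "Request:" as a command line: name --argument value ..., lists and objects as JSON in quotes. send_rows: Moves the arm, as the interface text tells. Its arguments: {"type":"object","properties":{"commands":{"type":"array"},"newtons":{"type":"number"}},"required":["commands"]}

```bash
mkdir -p pics; ls
python3 - <<'E'
from plant import telemetry,cams,job,r
import cv2
print(telemetry.get_state(), r.pinch_z)
for n in ["scene","top","wrist"]:
    s=cams.snapshot(n); cv2.imwrite(f"pics/{n}0.png",s["image"]); print(n,s["intrinsics"].tolist(),s["world_to_cam"].round(4).tolist())
E
```

```text
pics
{'clock': 0.0, 'q': array([-1.2392026 ,  0.68998545, -0.19451136,  1.56633918,  0.15729558,
        0.90247202, -0.21514553]), 'qd': array([-0.00071868,  0.00137683, -0.00031137,  0.00082982,  0.00115152,
        0.00108907,  0.00096677]), 'joint_torque': array([-1.20778270e-03, -5.27558041e+01, -1.26741372e+00, -1.53429759e+01,
       -5.26600331e-02,  6.66684355e-03,  1.85396375e-04]), 'tool_pos': array([0.1832455 , 0.59688071, 0.23791033]), 'eef_rot': array([ 0.10424656,  0.69933518, -0.10552467,  0.69923352]), 'contact_force': array([ 0.28179646, -0.0083468 , -0.83464934]), 'moment': array([ 0.00351687, -0.01593884,  0.02390787]), 'opening': 1.0013634917265424} 0.0187
scene [[391.58716581594734, 0.0, 278.9019611254705], [0.0, 391.58716581594734, 206.4514426400351], [0.0, 0.0, 1.0]] [[0.1087, 0.9941, 0.0, -0.1299], [0.817, -0.0893, -0.5698, -0.3981], [-0.5664, 0.0619, -0.8218, 1.5862], [0.0, 0.0, 0.0, 1.0]]
top [[473.92700041514973, 0.0, 275.2113458288373], [0.0, 473.92700041514973, 203.19222882095312], [0.0, 0.0, 1.0]] [[-0.0266, -0.9994, -0.0209, 0.0997], [-0.9889, 0.0294, -0.1459, 0.596], [0.1464, 0.0168, -0.9891, 1.8261], [0.0, 0.0, 0.0, 1.0]]
wrist [[306.4400396500949, 0.0, 275.7311528058464], [0.0, 306.4400396500949, 210.24808652872534], [0.0, 0.0, 1.0]] [[0.2944, 0.9557, -0.0025, -0.624], [0.905, -0.2779, 0.322, -0.0452], [0.307, -0.097, -0.9468, 0.3926], [0.0, 0.0, 0.0, 1.0]]
```

View pics/scene0.png

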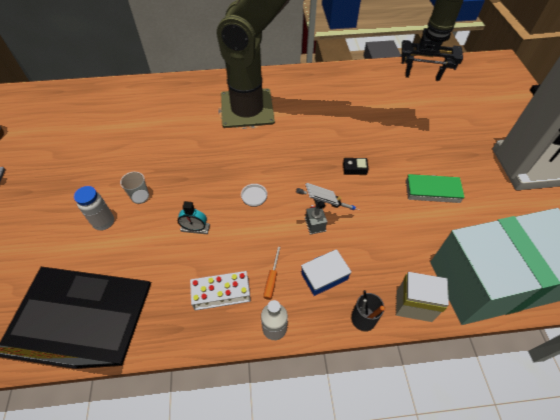

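View pics/top0.png

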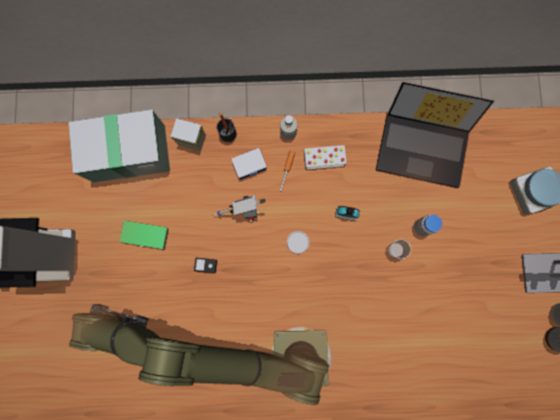

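View pics/wrist0.png

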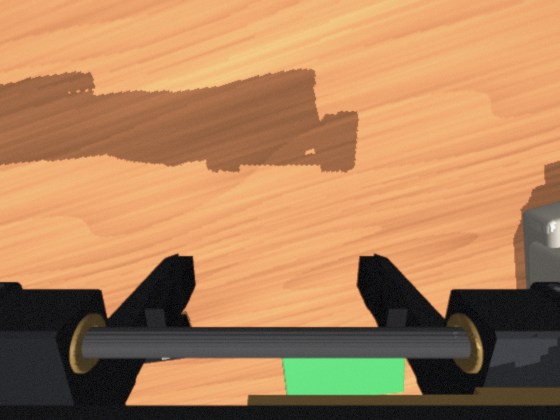

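Run:
```python
import cv2
a=cv2.imread("pics/scene0.png");b=cv2.imread("pics/top0.png")
def c(i,x,y,w,h,n,k=8): cv2.imwrite(n,cv2.resize(i[y:y+h,x:x+w],None,fx=k,fy=k,interpolation=cv2.INTER_CUBIC))
c(a,165,190,60,60,"pics/sg.png",10);c(a,285,170,80,70,"pics/sh.png")
c(b,325,190,50,40,"pics/tg.png",12);c(b,205,180,80,60,"pics/th.png",10)
```

```text
(no output)
```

View pics/sg.png

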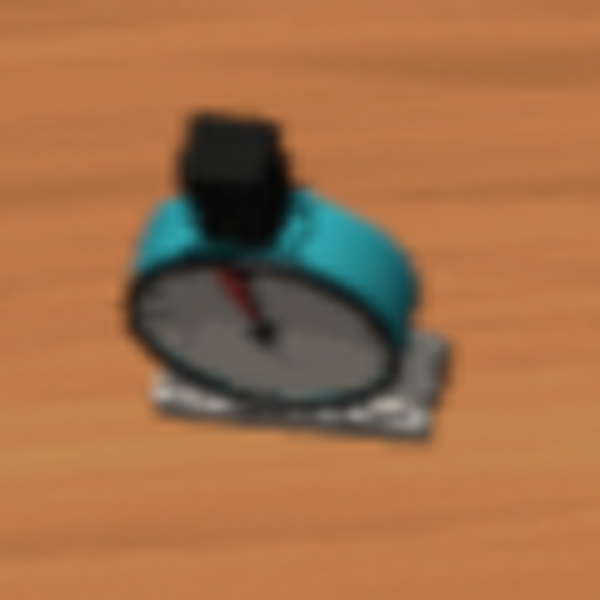

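View pics/sh.png

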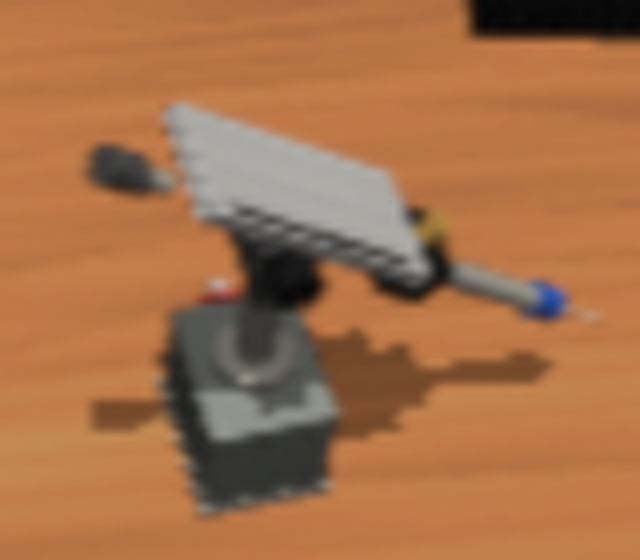

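View pics/tg.png

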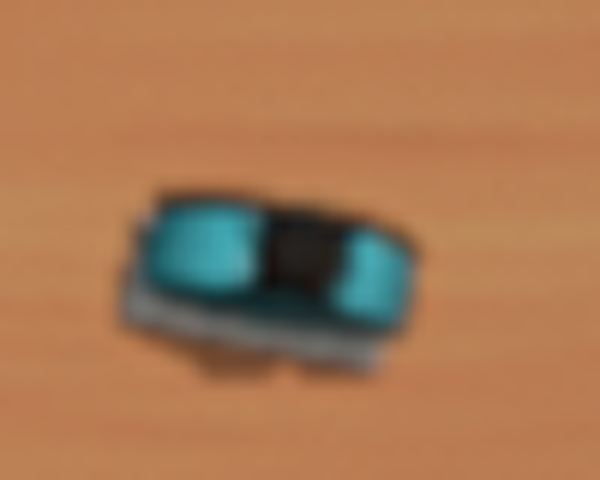

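View pics/th.png

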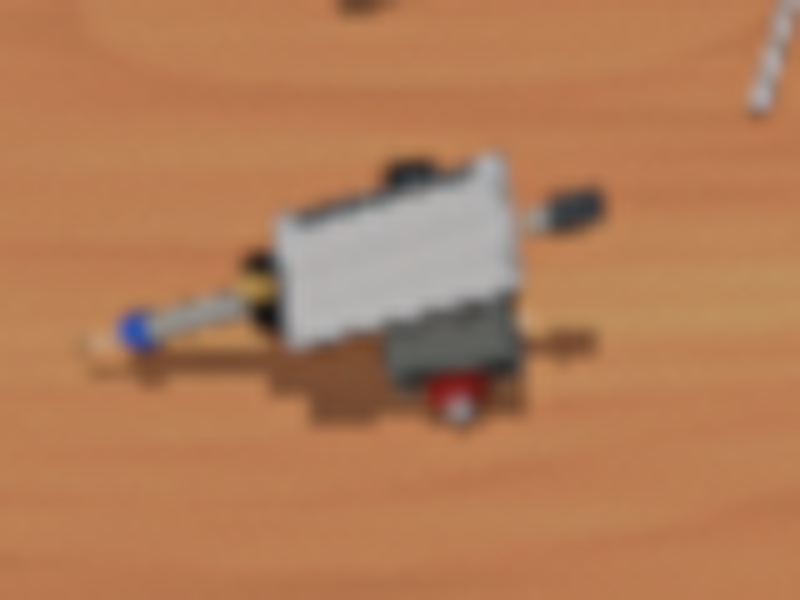

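```bash
cat > h.py <<'E'
import numpy as np, cv2
from scipy.optimize import least_squares
from scipy.spatial.transform import Rotation as R
def proj(s,P):
    P=np.atleast_2d(P); c=P@s["world_to_cam"][:3,:3].T+s["world_to_cam"][:3,3]
    u=c@s["intrinsics"].T; return u[:,:2]/u[:,2:]
def px(x,y,ox,oy,k): return [ox+(x+.5)/k-.5, oy+(y+.5)/k-.5]
def gaugeT(p): # x y yaw
    return R.from_euler('z',p[2]),np.array([p[0],p[1],0])
def headT(p): # stand x,y,yaw,tilt -> pivot frame
    return R.from_euler('z',p[2])*R.from_euler('x',-p[3]),np.array([p[0],p[1],.150])
E
cat > fit0.py <<'E'
from h import *
from plant import cams
S=cams.snapshot("scene");T=cams.snapshot("top")
G=[(S,[18,-44,0],px(155,412,165,190,10)),(S,[18,44,0],px(430,440,165,190,10)),
(S,[-12,-14,135],px(192,115,165,190,10)),(S,[-12,14,135],px(280,125,165,190,10)),(S,[12,14,135],px(272,185,165,190,10)),(S,[12,-14,135],px(183,172,165,190,10)),
(T,[-18,44,0],px(125,325,325,190,12)),(T,[-18,-44,0],px(372,372,325,190,12)),(T,[0,0,135],px(305,245,325,190,12))]
def f(p,full=False):
    r,t=gaugeT(p); return np.concatenate([proj(s,r.apply(np.array(P)/1e3)+t)[0]-q for s,P,q in G])
o=least_squares(f,[.6,-.1,0],loss='soft_l1');print(o.x,o.fun.reshape(-1,2).round(1).tolist())
H=[(S,[-25,-56,18],px(172,105,285,170,8)),(S,[25,-56,18],px(200,212,285,170,8)),(S,[-25,56,18],px(387,172,285,170,8)),(S,[25,56,18],px(428,268,285,170,8)),
(S,[0,186,0],px(600,318,285,170,8)),(S,[0,67,24],px(432,222,285,170,8)),
(T,[25,-56,18],px(497,155,205,180,10)),(T,[-25,-56,18],px(518,290,205,180,10)),(T,[25,56,18],px(285,215,205,180,10)),(T,[-25,56,18],px(293,345,205,180,10)),(T,[0,186,0],px(83,347,205,180,10))]
def g(p):
    r,t=headT(p); return np.concatenate([proj(s,r.apply(np.array(P)/1e3)+t)[0]-q for s,P,q in H])
o=least_squares(g,[.6,.2,0,.66],loss='soft_l1');print(o.x,o.fun.reshape(-1,2).round(1).tolist())
r,t=headT(o.x);print("plate",r.apply([0,0,.018])+t)
E
python3 fit0.py
```

```text
[ 0.55133739 -0.19949392 -0.22164565] [[0.8, 0.9], [0.3, 0.8], [0.2, -0.6], [0.7, -0.8], [-0.5, -0.1], [-0.9, 0.3], [-0.5, 0.0], [0.6, 0.3], [0.7, -0.0]]
[0.57864733 0.18318101 0.11474797 0.64806286] [[-0.3, -0.3], [0.9, 0.2], [0.1, 0.1], [0.1, 1.3], [0.2, 0.2], [0.9, -0.0], [0.9, 0.1], [0.6, 0.1], [-0.2, 0.4], [0.7, 0.4], [0.2, 0.2]]
plate [0.57740326 0.19397513 0.16435058]
```

Run:
```python
from h import *
from plant import cams,telemetry
st=telemetry.get_state();Rt=R.from_quat(st["eef_rot"]);print(Rt.as_matrix().round(3).tolist())
for n in ["scene","wrist","top"]:
    w=cams.snapshot(n)["world_to_cam"];c=-w[:3,:3].T@w[:3,3];print(n,c.round(3),w[2,:3].round(3))
    if n=="wrist":print("in tool",Rt.inv().apply(c-st["tool_pos"]),Rt.inv().apply(w[2,:3]))
print(st["clock"])
```

```text
[[-0.0, 0.293, 0.956], [-0.001, 0.956, -0.293], [-1.0, -0.001, 0.0]]
scene [ 1.238 -0.005  1.077] [-0.566  0.062 -0.822]
wrist [0.104 0.622 0.385] [ 0.307 -0.096 -0.947]
in tool [-0.14682297  0.00043552 -0.08303197] [ 9.46795419e-01 -9.35163595e-04  3.21834677e-01]
top [0.325 0.052 1.895] [ 0.146  0.017 -0.989]
0.25
```

Request:
send_rows --commands '[0.07,-0.15,0.02,0,0,-0.093,0,0.07,-0.15,0.02,0,0,-0.093,0,0.07,-0.15,0.02,0,0,-0.093,0,0.07,-0.15,0.02,0,0,-0.093,0,0.07,-0.15,0.02,0,0,-0.093,0,0.07,-0.15,0.02,0,0,-0.093,0,0.07,-0.15,0.02,0,0,-0.093,0,0.07,-0.15,0.02,0,0,-0.093,0,0.07,-0.15,0.02,0,0,-0.093,0,0.07,-0.15,0.02,0,0,-0.093,0,0.07,-0.15,0.02,0,0,-0.093,0,0.07,-0.15,0.02,0,0,-0.093,0]'

```text
clock: 1.6
tool_pos: [0.394, 0.137, 0.3019]
eef_rot: [0.617, 0.355, -0.607, 0.354]
contact_force: [1.5, -0.2, -0.4]
opening: 0.999
```

```bash
cat > d.py <<'E'
from h import *
from plant import telemetry
def delta(tp,tR):
    st=telemetry.get_state();p=st["tool_pos"];Rc=R.from_quat(st["eef_rot"])
    d=tp-p; w=(tR*Rc.inv()).as_rotvec()
    print("t",round(st["clock"],2),"pos",p.round(4),"shift",(d/.25).round(3),"turn",(w/(np.pi/2)).round(4),"dist",np.linalg.norm(d).round(3),"deg",np.degrees(np.linalg.norm(w)).round(1),"F",st["contact_force"].round(1),"M",st["moment"].round(2),"open",round(st["opening"],3)); print("q",st["q"].round(2))
    return d,w
# tool orientation held on gauge: tool x=-gz, tool z=-gx, tool y = z cross x = gx x gz... 
B=np.array([[0,0,-1],[0,-1,0],[-1,0,0.]]) # columns: tool axes in gauge frame: x=(0,0,-1), y=?, z=(-1,0,0)
B=np.column_stack([[0,0,-1],np.cross([-1,0,0],[0,0,-1]),[-1,0,0]]);RB=R.from_matrix(B)
E
python3 - <<'E'
from d import *
g=[.551,-.199,-.2216]
print(B)
delta(np.array([g[0],g[1],.25]),R.from_euler('z',g[2])*RB)
E
```

```text
[[ 0  0 -1]
 [ 0 -1  0]
 [-1  0  0]]
t 1.6 pos [0.394  0.137  0.3019] shift [ 0.628 -1.344 -0.208] turn [ 6.000e-04  9.600e-03 -8.095e-01] dist 0.374 deg 72.9 F [ 1.5 -0.2 -0.4] M [-0.11  0.1   0.02] open 0.999
q [-0.68  0.33  0.32  2.09 -0.16  0.73 -0.77]
```

Request:
send_rows --commands '[0.07,-0.15,0,0,0,-0.09,0,0.07,-0.15,0,0,0,-0.09,0,0.07,-0.15,0,0,0,-0.09,0,0.07,-0.15,0,0,0,-0.09,0,0.07,-0.15,0,0,0,-0.09,0,0.07,-0.15,0,0,0,-0.09,0,0.07,-0.15,0,0,0,-0.09,0,0.07,-0.15,0,0,0,-0.09,0,0.07,-0.15,0,0,0,-0.09,0,0,0,0,0,0,0,0]'

```text
clock: 2.6
tool_pos: [0.5583, -0.2191, 0.3051]
eef_rot: [0.708, -0.104, -0.692, -0.094]
contact_force: [-1.0, 0.3, -0.1]
opening: 1.0
```

Run:
```python
from d import *
from plant import cams
g=[.551,-.199,-.2216]
delta(np.array([g[0],g[1],.102]),R.from_euler('z',g[2])*RB)
cv2.imwrite("pics/w1.png",cams.snapshot("wrist")["image"])
```

```text
t 2.6 pos [ 0.5583 -0.2191  0.3051] shift [-0.029  0.081 -0.812] turn [0.0103 0.0132 0.0372] dist 0.204 deg 3.7 F [-1.   0.3 -0.1] M [0.04 0.21 0.02] open 1.0
q [-0.08  0.65  0.68  1.61 -0.46  1.02 -1.12]
```

View pics/w1.png

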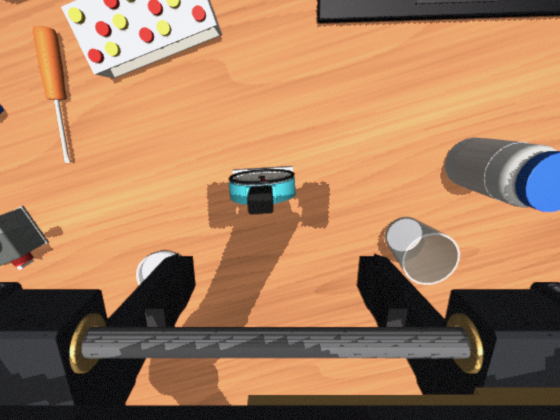

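Request:
send_rows --commands '[-0.01,0.03,-0.14,0.005,0.007,0.02,0,-0.01,0.03,-0.14,0.005,0.006,0.017,0,-0.01,0.02,-0.14,0,0,0,0,0,0,0,0,0,0,0]'

```text
clock: 3.05
tool_pos: [0.55, -0.1901, 0.198]
eef_rot: [0.703, -0.07, -0.703, -0.075]
contact_force: [-0.2, 0.7, -0.0]
opening: 1.0
```

Run:
```python
from d import *
from plant import cams
g=[.551,-.199,-.2216]
delta(np.array([g[0],g[1],.102]),R.from_euler('z',g[2])*RB)
s=cams.snapshot("wrist");im=s["image"].copy()
cv2.imwrite("pics/w2raw.png",im)
r,t=gaugeT(g)
P=np.array([[x,y,135] for x,y in [(12,14),(12,-14),(-12,-14),(-12,14)]]+[[18,44,0],[18,-44,0],[12,0,54]])/1e3
q=proj(s,r.apply(P)+t);print(q.round(1).tolist())
c=im[100:300,180:380];c=cv2.resize(c,None,fx=3,fy=3,interpolation=cv2.INTER_CUBIC)
for u,v in q: cv2.circle(c,(int((u-180)*3+1),int((v-100)*3+1)),3,(255,0,255),1)
cv2.imwrite("pics/w2.png",c)
```

```text
t 3.05 pos [ 0.55   -0.1901  0.198 ] shift [ 0.004 -0.036 -0.384] turn [-0.005   0.0007 -0.0106] dist 0.096 deg 1.1 F [-0.2  0.7 -0. ] M [0.02 0.23 0.04] open 1.0
q [-0.05  0.75  0.56  1.76 -0.55  0.79 -1.  ]
[[269.4, 208.6], [308.2, 209.3], [306.6, 239.7], [269.1, 239.1], [246.1, 165.4], [323.8, 166.7], [286.0, 182.5]]
```

View pics/w2.png

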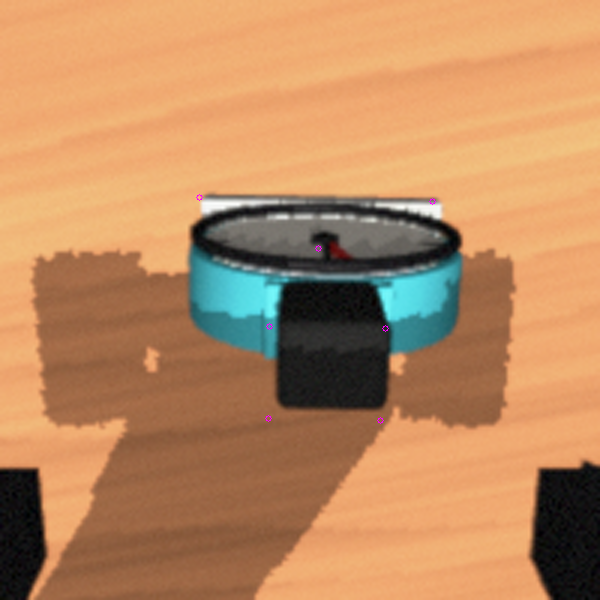

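Request:
send_rows --commands '[0.008,-0.044,0,-0.005,0,-0.01,0,0,0,-0.15,0,0,0,0,0,0,-0.15,0,0,0,0,0,0,-0.05,0,0,0,0,0,0,0,0,0,0,0]'

```text
clock: 3.6
tool_pos: [0.5621, -0.2089, 0.122]
eef_rot: [0.712, -0.082, -0.693, -0.075]
contact_force: [0.1, 0.2, 0.8]
opening: 0.997
```

Run:
```python
from d import *
g=[.552,-.201,-.2216]
delta(np.array([g[0],g[1],.101]),R.from_euler('z',g[2])*RB)
```

```text
t 3.6 pos [ 0.5621 -0.2089  0.122 ] shift [-0.04   0.032 -0.084] turn [ 0.0083  0.0167 -0.0002] dist 0.025 deg 1.7 F [0.1 0.2 0.8] M [0.09 0.18 0.01] open 0.997
q [ 0.02  0.86  0.47  1.79 -0.63  0.61 -0.92]
```

Request:
send_rows --commands '[-0.03,0.025,-0.02,0.008,0.016,0,0,0,0,-0.03,0,0,0,0,0,0,0,0,0,0,0]'

```text
clock: 3.9
tool_pos: [0.5568, -0.2042, 0.1134]
eef_rot: [0.705, -0.079, -0.701, -0.077]
contact_force: [0.8, 0.3, 0.4]
opening: 1.0
```

Run:
```python
from d import *
g=[.552,-.201,-.2216]
delta(np.array([g[0],g[1],.101]),R.from_euler('z',g[2])*RB)
```

```text
t 3.9 pos [ 0.5568 -0.2042  0.1134] shift [-0.019  0.013 -0.05 ] turn [ 0.0018  0.0039 -0.0001] dist 0.014 deg 0.4 F [0.8 0.3 0.4] M [-0.01  0.14  0.02] open 1.0
q [ 0.02  0.87  0.47  1.79 -0.63  0.62 -0.93]
```

Request:
send_rows --commands '[-0.015,0.01,-0.025,0.002,0.004,0,0,-0.004,0.003,-0.025,0,0,0,0,0,0,0,0,0,0,0]'

```text
clock: 4.2
tool_pos: [0.5526, -0.2009, 0.1014]
eef_rot: [0.703, -0.078, -0.702, -0.078]
contact_force: [1.4, 0.1, -0.6]
opening: 0.996
```

Run:
```python
from d import *
from plant import cams
g=[.552,-.201,-.2216]
delta(np.array([g[0],g[1],.101]),R.from_euler('z',g[2])*RB)
s=cams.snapshot("wrist");c=s["image"][100:400,150:410];cv2.imwrite("pics/w3.png",cv2.resize(c,None,fx=2,fy=2))
```

```text
t 4.2 pos [ 0.5526 -0.2009  0.1014] shift [-0.002 -0.    -0.001] turn [ 0.0001  0.001  -0.0003] dist 0.001 deg 0.1 F [ 1.4  0.1 -0.6] M [ 0.03  0.16 -0.01] open 0.996
q [ 0.02  0.89  0.45  1.81 -0.65  0.6  -0.92]
```

View pics/w3.png

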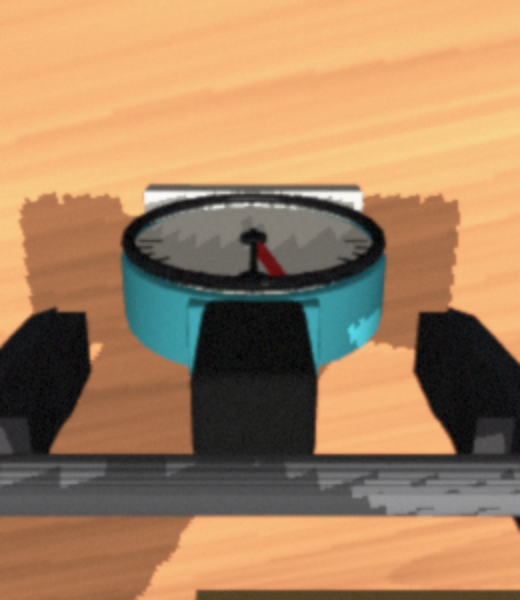

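Request:
send_rows --commands '[0,0,0,0,0,0,1,0,0,0,0,0,0,1,0,0,0,0,0,0,1,0,0,0,0,0,0,1,0,0,0,0,0,0,1,0,0,0,0,0,0,1]' --newtons 45

```text
clock: 4.85
tool_pos: [0.5531, -0.2014, 0.1021]
eef_rot: [0.704, -0.078, -0.702, -0.078]
contact_force: [0.3, -0.5, -0.6]
opening: 0.479
```

Run:
```python
from d import *
from plant import cams
g=[.552,-.201,-.2216]
delta(np.array([g[0],g[1],.101]),R.from_euler('z',g[2])*RB)
s=cams.snapshot("wrist");np.savez("w4.npz",**s);c=s["image"][180:270,200:350];cv2.imwrite("pics/w4.png",cv2.resize(c,None,fx=5,fy=5,interpolation=cv2.INTER_CUBIC))
```

```text
t 4.85 pos [ 0.5531 -0.2014  0.1021] shift [-0.005  0.002 -0.004] turn [ 0.0006  0.0019 -0.0002] dist 0.002 deg 0.2 F [ 0.3 -0.5 -0.6] M [-0.03  0.14 -0.01] open 0.479
q [ 0.02  0.88  0.45  1.81 -0.65  0.6  -0.92]
```

View pics/w4.png

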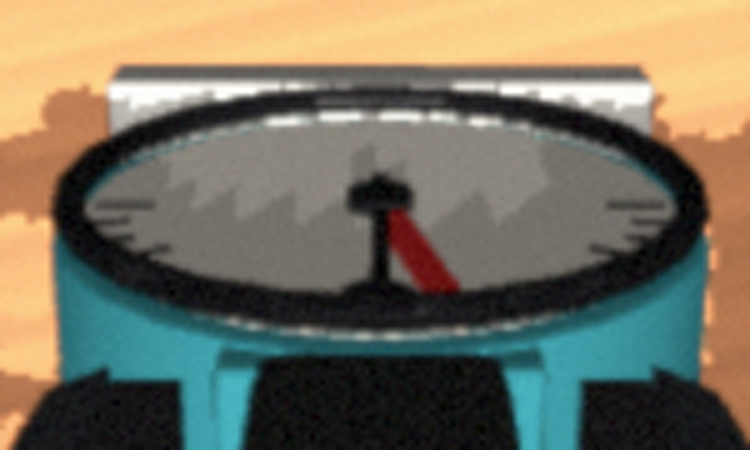

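Request:
send_rows --commands '[0,0,0,0,0,0,1,0,0,0,0,0,0,1,0,0,0,0,0,0,1,0,0,0,0,0,0,1,0,0,0,0,0,0,1]' --newtons 45

```text
clock: 5.4
tool_pos: [0.5532, -0.2014, 0.1021]
eef_rot: [0.704, -0.078, -0.702, -0.078]
contact_force: [-0.7, -0.3, 0.7]
opening: 0.31
```

Run:
```python
from d import *
from plant import cams
g=[.552,-.201,-.2216]
delta(np.array([g[0],g[1],.101]),R.from_euler('z',g[2])*RB)
s=cams.snapshot("wrist");np.savez("w5.npz",**s);c=s["image"][180:270,200:350];cv2.imwrite("pics/w5.png",cv2.resize(c,None,fx=5,fy=5,interpolation=cv2.INTER_CUBIC))
def back(s,uv,g,x=.013):
    r,t=g; K=s["intrinsics"];w=s["world_to_cam"]
    c=-w[:3,:3].T@w[:3,3]; d=w[:3,:3].T@np.linalg.solve(K,[*uv,1])
    c=r.inv().apply(c-t);d=r.inv().apply(d); return c+d*(x-c[0])/d[0]
im=s["image"].astype(int)
red=(im[...,2]>90)&(im[...,1]<60)&(im[...,0]<60)
red[:, :200]=0;red[:,350:]=0;red[:200]=0;red[245:]=0
v,u=np.nonzero(red);print(len(u),u.min(),u.max(),v.min(),v.max())
for x in(.012,.014,.016):
  Q=np.array([back(s,(a,b),gaugeT(g),x) for a,b in zip(u,v)])*1e3
  m=Q[:,1:].mean(0);ev,V=np.linalg.eigh(np.cov(Q[:,1:].T));d=V[:,1]*np.sign(V[1,1]);
  print(x,m,"slope deg",np.degrees(np.arctan2(-d[0],d[1])),"from centre",np.degrees(np.arctan2(-m[0],m[1]-54)), "hub",back(s,px(381,195,200,180,5),gaugeT(g),x)*1e3)
```

```text
t 5.4 pos [ 0.5532 -0.2014  0.1021] shift [-0.005  0.002 -0.005] turn [ 0.0006  0.0019 -0.0001] dist 0.002 deg 0.2 F [-0.7 -0.3  0.7] M [-0.01  0.14  0.01] open 0.31
q [ 0.02  0.88  0.45  1.81 -0.65  0.6  -0.92]
108 278 291 223 237
0.012 [-4.7354703  70.20741088] slope deg 12.310806810169389 from centre 16.28727105096821 hub [ 1.20000000e+01 -3.66997594e-03  4.80155445e+01]
0.014 [-4.60098053 75.0679391 ] slope deg 12.31080681016939 from centre 12.319280064150398 hub [1.40000000e+01 2.25118032e-03 5.34790520e+01]
0.016 [-4.46649077 79.92846733] slope deg 12.310806810169389 from centre 9.773963201626625 hub [1.60000000e+01 8.17233657e-03 5.89425595e+01]
```

View pics/w5.png

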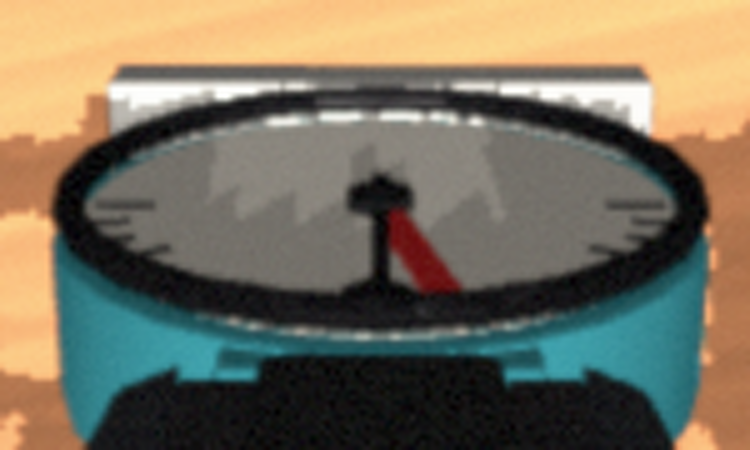

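Run:
```python
from h import *
s=dict(np.load("w5.npz"));g=gaugeT([.552,-.201,-.2216])
def back(uv,x=.014):
    r,t=g; K=s["intrinsics"];w=s["world_to_cam"]
    c=-w[:3,:3].T@w[:3,3]; d=w[:3,:3].T@np.linalg.solve(K,[*uv,1])
    c=r.inv().apply(c-t);d=r.inv().apply(d); return (c+d*(x-c[0])/d[0])*1e3
im=s["image"].astype(float)
rd=im[...,2]-.5*(im[...,1]+im[...,0])
for name,a,b in [("L",(388,225),(428,292)),("R",(410,212),(460,290)),("ptrL",(372,215),(374,280)),("ptrR",(390,225),(388,280))]:
    A=back(px(*a,200,180,5));C=back(px(*b,200,180,5));print(name,A,C,np.degrees(np.arctan2(-(C-A)[1],(C-A)[2])))
pts=[]
for v in range(221,240):
    row=rd[v,270:300].clip(0);row[row<25]=0
    if row.sum()>150:
        u=270+(row*np.arange(30)).sum()/row.sum();w=(row/ 120).sum();p=back((u,v));pts.append(p);print(v,round(u,2),round(w,1),p.round(2),np.degrees(np.arctan2(-p[1],p[2]-54)).round(1))
```

```text
L [14.         -0.88487952 64.73090567] [14.         -5.390805   86.13398721] 11.888692837810488
R [14.         -3.81281927 60.01122022] [14.         -9.12167568 85.57101428] 11.733694031313393
ptrL [14.          1.19338986 61.10444844] [14.          0.86741742 82.61229627] 0.8683070041950185
ptrR [14.         -1.1427581  64.73177913] [14.         -0.78282741 82.61752943] -1.152857775320447
222 279.27 1.8 [14.   -2.28 60.01] 20.8
223 279.14 2.8 [14.   -2.17 61.85] 15.4
224 279.65 3.5 [14.   -2.48 63.66] 14.4
225 280.02 4.1 [14.   -2.69 65.45] 13.2
226 280.44 4.6 [14.   -2.93 67.2 ] 12.5
227 280.93 5.3 [14.   -3.21 68.92] 12.2
228 281.24 5.8 [14.   -3.38 70.62] 11.5
229 281.87 5.9 [14.   -3.74 72.28] 11.6
230 282.46 6.0 [14.   -4.08 73.92] 11.6
231 283.22 5.7 [14.   -4.5  75.54] 11.8
232 284.03 5.8 [14.   -4.96 77.12] 12.1
233 284.67 6.1 [14.   -5.3  78.69] 12.1
234 285.47 6.0 [14.   -5.73 80.22] 12.3
235 286.04 5.8 [14.   -6.02 81.74] 12.2
236 286.69 6.3 [14.   -6.36 83.23] 12.3
237 287.37 5.6 [14.   -6.7  84.69] 12.3
238 287.31 2.6 [14.   -6.61 86.14] 11.6
```

Request:
send_rows --commands '[0,0,0.06,0,0,0,1,0,0,0.12,0,0,0,1,0,0,0.15,0,0,0,1,0,0,0.15,0,0,0,1,0,0,0.15,0,0,0,1,0,0,0.15,0,0,0,1,0,0,0.1,0,0,0,1,0,0,0,0,0,0,1]'

```text
clock: 6.25
tool_pos: [0.5463, -0.1974, 0.3237]
eef_rot: [-0.698, 0.077, 0.708, 0.08]
contact_force: [1.2, -0.9, -3.9]
opening: 0.317
```

```bash
cat > tgt.py <<'E'
from d import *
SX,SY,SYAW=.5786,.1832,.1147
def tgt(clear,tilt=.216,GX=-.001,GZ=.102,off=(0,0)):
    Rg=R.from_euler('z',SYAW)*R.from_euler('x',-tilt)
    top=np.array([SX,SY,.150])+Rg.apply([off[0],off[1],.018])
    return top+Rg.apply([-GX,0,GZ])+[0,0,clear], Rg*RB
E
python3 - <<'E'
from tgt import *
delta(*tgt(.10))
print(tgt(.1)[0])
E
```

```text
t 6.25 pos [ 0.5463 -0.1974  0.3237] shift [0.121 1.625 0.174] turn [-0.1402 -0.0013  0.2142] dist 0.41 deg 23.0 F [ 1.2 -0.9 -3.9] M [-0.05 -0.03  0.03] open 0.317
q [-0.11  0.62  0.68  1.6  -0.43  1.09 -1.1 ]
[0.57664993 0.20886437 0.36721151]
```

Request:
send_rows --commands '[0.01,0.08,0.03,-0.012,0,0.018,1,0.01,0.13,0.03,-0.012,0,0.018,1,0.01,0.14,0.03,-0.012,0,0.018,1,0.01,0.14,0.03,-0.012,0,0.018,1,0.01,0.14,0.02,-0.012,0,0.018,1,0.01,0.14,0.02,-0.012,0,0.018,1,0.01,0.14,0,-0.012,0,0.018,1,0.01,0.14,0,-0.012,0,0.018,1,0.01,0.14,0,-0.012,0,0.018,1,0.01,0.14,0,-0.012,0,0.018,1,0.01,0.1,0,-0.012,0,0.018,1,0,0,0,0,0,0,1]'

```text
clock: 7.45
tool_pos: [0.5579, 0.1793, 0.3375]
eef_rot: [-0.692, 0.039, 0.712, -0.11]
contact_force: [-1.1, 1.5, -4.2]
opening: 0.314
```

Run:
```python
from tgt import *
delta(*tgt(.10))
```

```text
t 7.45 pos [0.5579 0.1793 0.3375] shift [0.075 0.118 0.119] turn [-0.0014 -0.0252  0.0108] dist 0.046 deg 2.5 F [-1.1  1.5 -4.2] M [0.55 0.06 0.03] open 0.314
q [-0.87  0.68  0.74  1.5  -0.25  1.19 -1.6 ]
```

Request:
send_rows --commands '[0.035,0.055,0.05,0,-0.012,0.006,1,0.035,0.055,0.05,0,-0.012,0.005,1,0,0,0,0,0,0,1,0,0,0,0,0,0,1]'

```text
clock: 7.85
tool_pos: [0.571, 0.2059, 0.3537]
eef_rot: [-0.7, 0.036, 0.703, -0.117]
contact_force: [-0.4, -0.0, -4.1]
opening: 0.311
```

Run:
```python
from tgt import *
from plant import cams
delta(*tgt(.10))
for n in ["scene","wrist"]:
    s=cams.snapshot(n);np.savez(f"{n}6.npz",**s);i=s["image"]
    cv2.imwrite(f"pics/{n}6.png",i if n=="wrist" else cv2.resize(i[100:240,270:390],None,fx=5,fy=5,interpolation=cv2.INTER_CUBIC)[:600])
```

```text
t 7.85 pos [0.571  0.2059 0.3537] shift [0.023 0.012 0.054] turn [ 0.0018 -0.0108  0.0005] dist 0.015 deg 1.0 F [-0.4 -0.  -4.1] M [ 0.36  0.21 -0.  ] open 0.311
q [-0.89  0.69  0.75  1.42 -0.25  1.24 -1.63]
```

View pics/scene6.png

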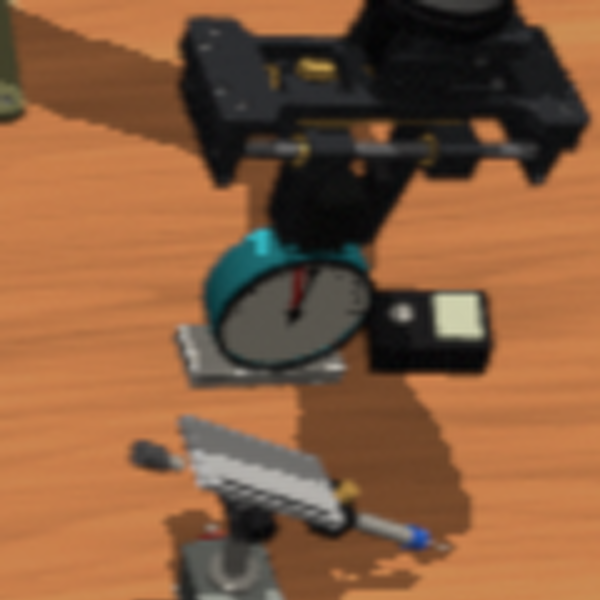

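View pics/wrist6.png

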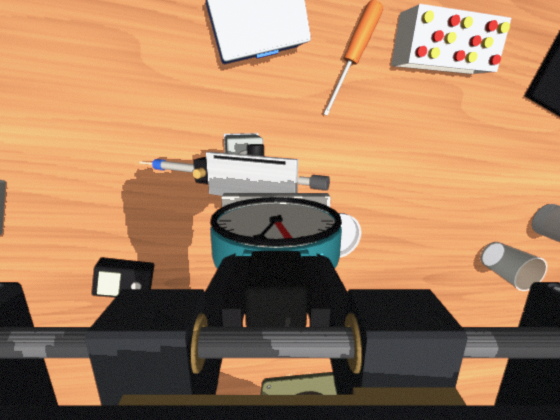

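Request:
send_rows --commands '[0.02,0.012,0.02,0,-0.01,0,1,0,0,0,0,0,0,1,0,0,0,0,0,0,1,0,0,0,0,0,0,1,0,0,0,0,0,0,1,0,0,0,0,0,0,1,0,0,0,0,0,0,1,0,0,0,0,0,0,1,0,0,0,0,0,0,1,0,0,0,0,0,0,1]'

```text
clock: 8.95
tool_pos: [0.5756, 0.2059, 0.3587]
eef_rot: [0.705, -0.039, -0.698, 0.115]
contact_force: [-0.1, -0.7, -2.4]
opening: 0.313
```

```bash
cat > look.py <<'E'
from tgt import *
from plant import cams
import sys
def look(k):
    s=cams.snapshot("scene");cv2.imwrite(f"pics/scene{k}.png",cv2.resize(s["image"][120:240,270:390],None,fx=5,fy=5,interpolation=cv2.INTER_CUBIC))
    s=cams.snapshot("wrist");np.savez(f"wrist{k}.npz",**s);cv2.imwrite(f"pics/wrist{k}.png",cv2.resize(s["image"][110:270,180:380],None,fx=4,fy=4,interpolation=cv2.INTER_CUBIC)[:600])
E
python3 - <<'E'
from look import *
delta(*tgt(.10))
print((R.from_quat(telemetry.get_state()["eef_rot"])*RB.inv()).as_matrix().round(3))
look(7)
E
```

```text
t 8.95 pos [0.5756 0.2059 0.3587] shift [0.004 0.012 0.034] turn [ 0.0022 -0.0013  0.0039] dist 0.009 deg 0.4 F [-0.1 -0.7 -2.4] M [0.47 0.21 0.04] open 0.313
q [-0.9   0.69  0.75  1.41 -0.25  1.24 -1.64]
[[ 0.994 -0.106 -0.021]
 [ 0.108  0.97   0.216]
 [-0.002 -0.217  0.976]]
```

View pics/scene7.png

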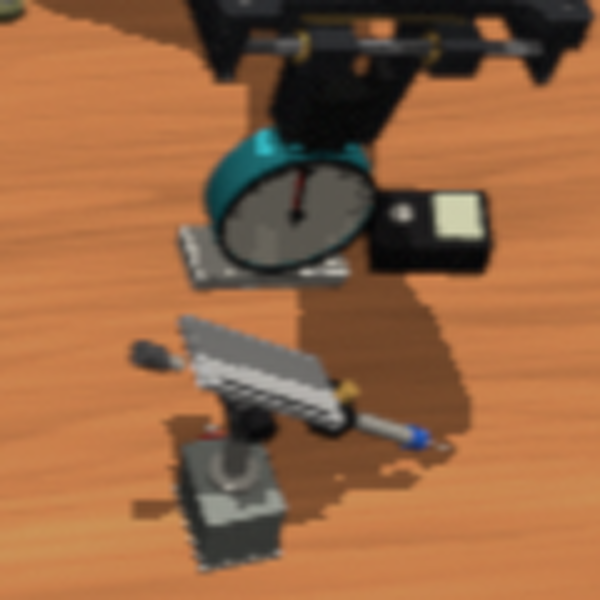

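View pics/wrist7.png

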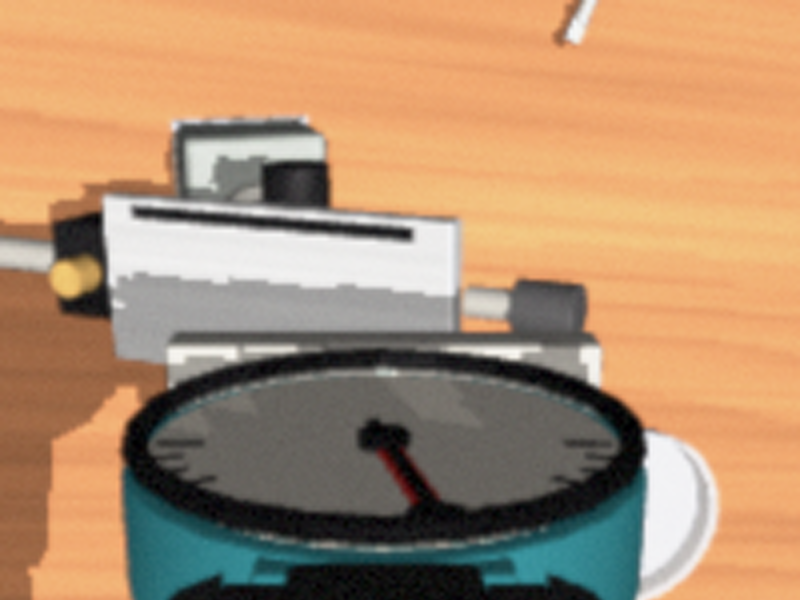

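Run:
```python
from h import *
s=dict(np.load("wrist7.npz"));c=cv2.imread("pics/wrist7.png")
for tl,col in ((.66,(255,0,255)),):
    r,t=headT([.5786,.1832,.1147,tl])
    P=np.array([[25,-56,18],[25,56,18],[-25,56,18],[-25,-56,18],[0,67,24]])/1e3
    q=proj(s,r.apply(P)+t)
    for u,v in (q-[180,110])*4+1.5: print(u.round(),v.round()); cv2.circle(c,(int(u),int(v)),4,col,2)
# gauge model from TCP
cv2.imwrite("pics/w7o.png",c)
```

```text
459.0 226.0
107.0 198.0
120.0 360.0
457.0 409.0
72.0 281.0
```

View pics/w7o.png

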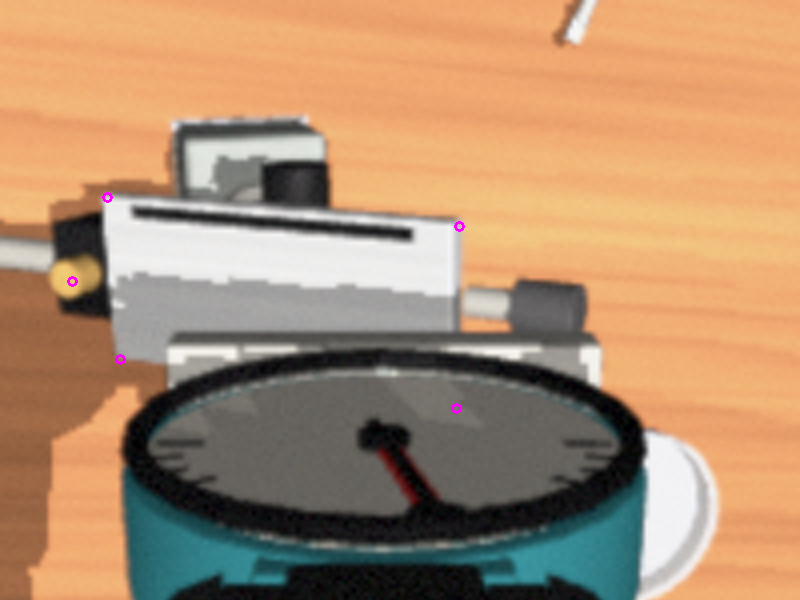

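Request:
send_rows --commands '[0.004,0.012,-0.08,0,0,0.004,1,0,0,-0.1,0,0,0,1,0,0,-0.04,0,0,0,1,0,0,0,0,0,0,1]'

```text
clock: 9.45
tool_pos: [0.5775, 0.2091, 0.3033]
eef_rot: [0.706, -0.036, -0.697, 0.118]
contact_force: [-0.6, 0.1, -3.0]
opening: 0.31
```

```bash
sed -i 's/SX,SY,SYAW=.5786/SX,SY,SYAW=.5793/' tgt.py
python3 - <<'E'
from look import *
delta(*tgt(.03))
E
```

```text
t 9.45 pos [0.5775 0.2091 0.3033] shift [-0.    -0.001 -0.024] turn [ 0.0015  0.0005 -0.0005] dist 0.006 deg 0.2 F [-0.6  0.1 -3. ] M [ 0.4   0.24 -0.01] open 0.31
q [-0.89  0.74  0.72  1.49 -0.28  1.11 -1.63]
```

Request:
send_rows --commands '[0,0,-0.03,0,0,0,1,0,0,-0.03,0,0,0,1,0,0,-0.02,0,0,0,1,0,0,-0.02,0,0,0,1,0,0,-0.02,0,0,0,1,0,0,0,0,0,0,1]'

```text
clock: 10.05
tool_pos: [0.5805, 0.2073, 0.2753]
eef_rot: [0.709, -0.038, -0.694, 0.117]
contact_force: [-0.7, 1.0, -2.4]
opening: 0.317
```

Run:
```python
from look import *
delta(*tgt(.0))
look(8)
```

```text
t 10.05 pos [0.5805 0.2073 0.2753] shift [-0.013  0.006 -0.033] turn [0.0022 0.0055 0.    ] dist 0.009 deg 0.5 F [-0.7  1.  -2.4] M [0.26 0.25 0.02] open 0.317
q [-0.88  0.77  0.71  1.53 -0.29  1.04 -1.62]
```

View pics/scene8.png

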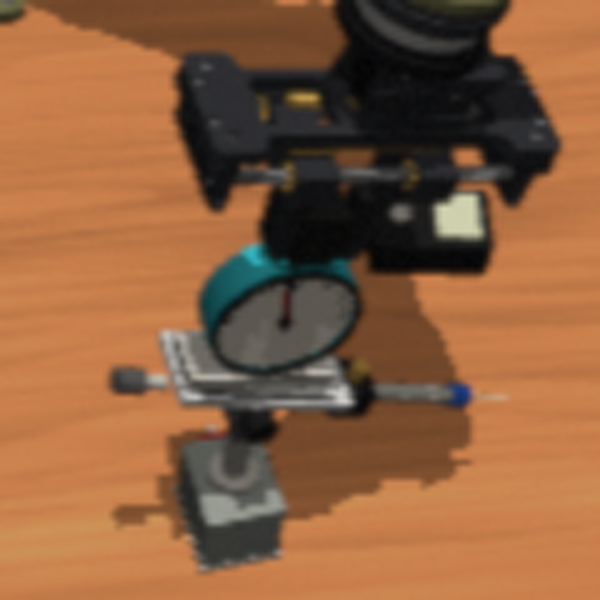

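View pics/wrist8.png

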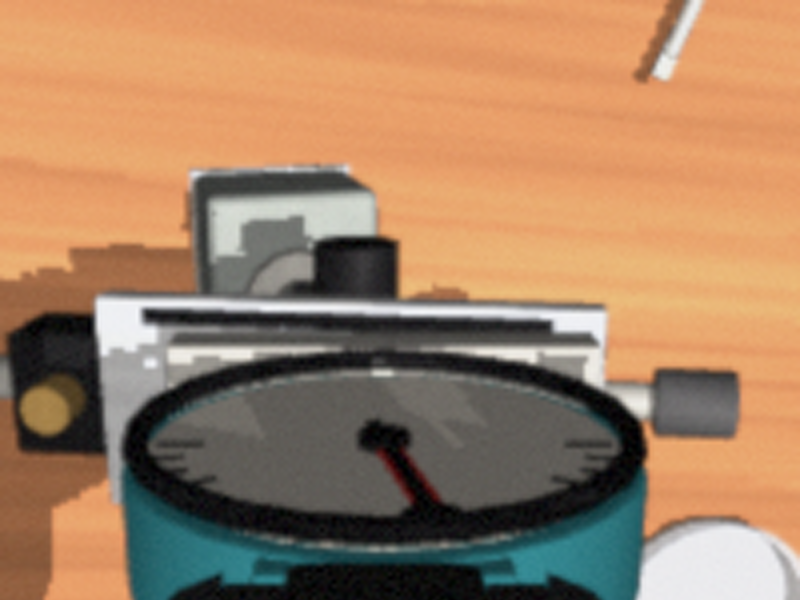

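Request:
send_rows --commands '[-0.012,0.006,-0.01,0.002,0.005,0,1,0,0,-0.01,0,0,0,1,0,0,-0.005,0,0,0,1,0,0,0,0,0,0,1]'

```text
clock: 10.55
tool_pos: [0.578, 0.2091, 0.2699]
eef_rot: [0.707, -0.035, -0.697, 0.116]
contact_force: [0.2, 0.1, -1.5]
opening: 0.312
```

Run:
```python
from look import *
delta(*tgt(.0))
```

```text
t 10.55 pos [0.578  0.2091 0.2699] shift [-0.003 -0.001 -0.011] turn [-0.0003  0.0014 -0.0005] dist 0.003 deg 0.1 F [ 0.2  0.1 -1.5] M [ 0.06  0.11 -0.  ] open 0.312
q [-0.88  0.77  0.7   1.54 -0.3   1.03 -1.62]
```

Request:
send_rows --commands '[0,0,-0.008,0,0,0,1,0,0,-0.006,0,0,0,1,0,0,0,0,0,0,1]'

```text
clock: 10.85
tool_pos: [0.5786, 0.2091, 0.2681]
eef_rot: [0.708, -0.035, -0.696, 0.116]
contact_force: [-0.8, -0.3, -1.5]
opening: 0.309
```

Run:
```python
from look import *
delta(*tgt(.0))
```

```text
t 10.85 pos [0.5786 0.2091 0.2681] shift [-0.005 -0.001 -0.003] turn [-0.0007  0.0026 -0.0004] dist 0.002 deg 0.2 F [-0.8 -0.3 -1.5] M [ 0.11  0.31 -0.07] open 0.309
q [-0.88  0.77  0.7   1.54 -0.3   1.03 -1.62]
```

Request:
send_rows --commands '[-0.004,0,-0.01,0,0.002,0,1,0,0,-0.008,0,0,0,1,0,0,0,0,0,0,1]'

```text
clock: 11.15
tool_pos: [0.5793, 0.2093, 0.2683]
eef_rot: [0.709, -0.035, -0.695, 0.115]
contact_force: [-0.4, -0.6, -2.7]
opening: 0.31
```

Run:
```python
from look import *
delta(*tgt(.0))
```

```text
t 11.15 pos [0.5793 0.2093 0.2683] shift [-0.008 -0.002 -0.004] turn [-0.002   0.004  -0.0006] dist 0.002 deg 0.4 F [-0.4 -0.6 -2.7] M [ 0.2   0.34 -0.01] open 0.31
q [-0.88  0.77  0.7   1.54 -0.3   1.03 -1.62]
```

Request:
send_rows --commands '[-0.01,0,-0.016,-0.002,0.005,0,1,-0.006,0,-0.016,0,0.003,0,1]'

```text
clock: 11.35
tool_pos: [0.5801, 0.2097, 0.2676]
eef_rot: [0.709, -0.034, -0.695, 0.116]
contact_force: [-7.0, 2.5, 28.0]
opening: 0.313
```

Run:
```python
from look import *
delta(*tgt(.0))
look(9)
delta(*tgt(.0))
```

```text
t 11.35 pos [0.5801 0.2097 0.2676] shift [-0.011 -0.003 -0.002] turn [-0.0017  0.0041 -0.0017] dist 0.003 deg 0.4 F [-7.   2.5 28. ] M [-1.03  1.58 -0.4 ] open 0.313
q [-0.88  0.77  0.7   1.54 -0.3   1.02 -1.61]
t 11.45 pos [0.5798 0.2095 0.2676] shift [-0.01  -0.003 -0.002] turn [-0.0018  0.0038 -0.0015] dist 0.003 deg 0.4 F [-5.1  2.4 22.4] M [-0.84  1.23 -0.33] open 0.308
q [-0.88  0.77  0.7   1.54 -0.3   1.03 -1.61]
```

View pics/wrist9.png

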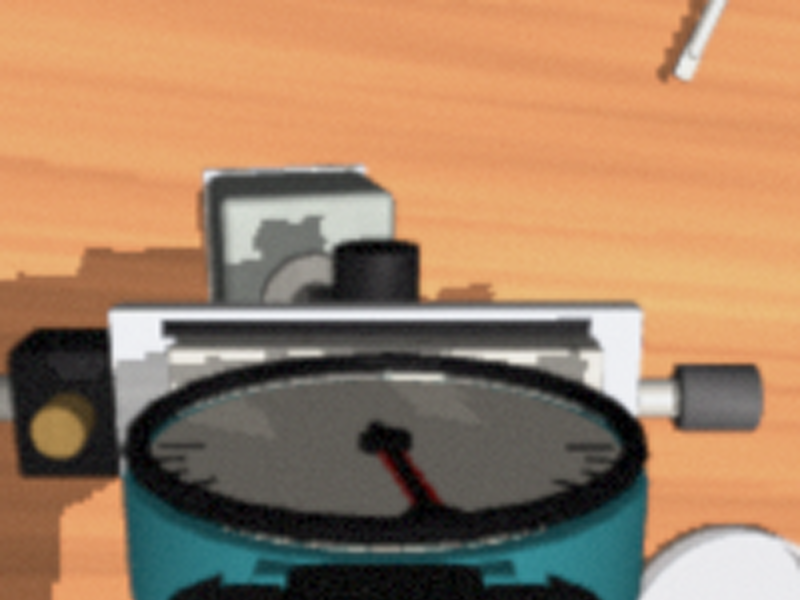

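View pics/scene9.png

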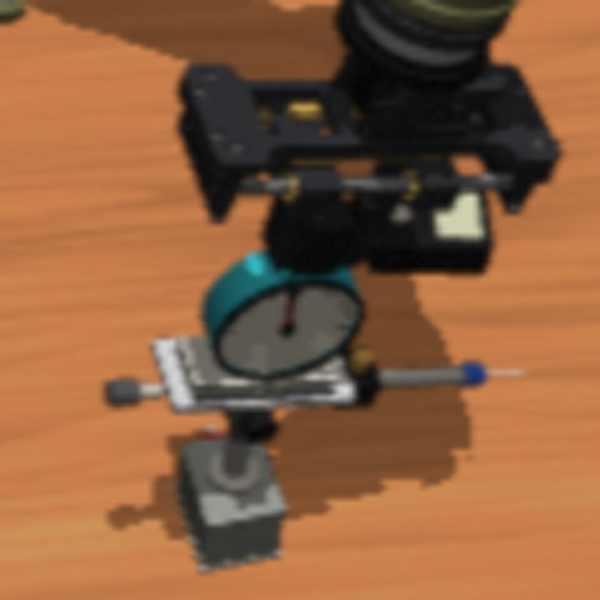

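Request:
send_rows --commands '[0,0,-0.006,0,0,0,1,0,0,-0.006,0,0,0,1]'

```text
clock: 11.65
tool_pos: [0.5802, 0.2094, 0.2677]
eef_rot: [0.709, -0.034, -0.695, 0.116]
contact_force: [-3.6, 1.2, 10.0]
opening: 0.312
```

Run:
```python
from look import *
for i in range(6):
    cams.snapshot("top"); st=telemetry.get_state(); print(st["contact_force"].round(1),st["moment"].round(2),st["tool_pos"].round(4))
delta(*tgt(.0))
print((R.from_quat(telemetry.get_state()["eef_rot"])*RB.inv()).as_matrix().round(3))
look(10)
```

```text
[-3.3  1.  10.2] [-0.23  0.94 -0.21] [0.5802 0.2094 0.2677]
[-3.4  2.   9.8] [-0.25  0.93 -0.24] [0.5802 0.2094 0.2677]
[-3.2  0.8 10.5] [-0.33  0.93 -0.21] [0.5802 0.2094 0.2677]
[-2.3  1.7  9.6] [-0.27  0.98 -0.24] [0.5802 0.2095 0.2677]
[-3.   0.9  9.9] [-0.29  0.97 -0.22] [0.5802 0.2094 0.2678]
[-3.5  0.9 10.4] [-0.35  0.99 -0.23] [0.5802 0.2095 0.2677]
t 11.95 pos [0.5802 0.2095 0.2677] shift [-0.011 -0.002 -0.002] turn [-0.0025  0.0051 -0.0013] dist 0.003 deg 0.5 F [-3.5  0.9 10.4] M [-0.35  0.99 -0.23] open 0.313
q [-0.88  0.77  0.7   1.54 -0.3   1.02 -1.61]
[[ 0.993 -0.112 -0.033]
 [ 0.116  0.971  0.209]
 [ 0.008 -0.211  0.977]]
```

View pics/wrist10.png

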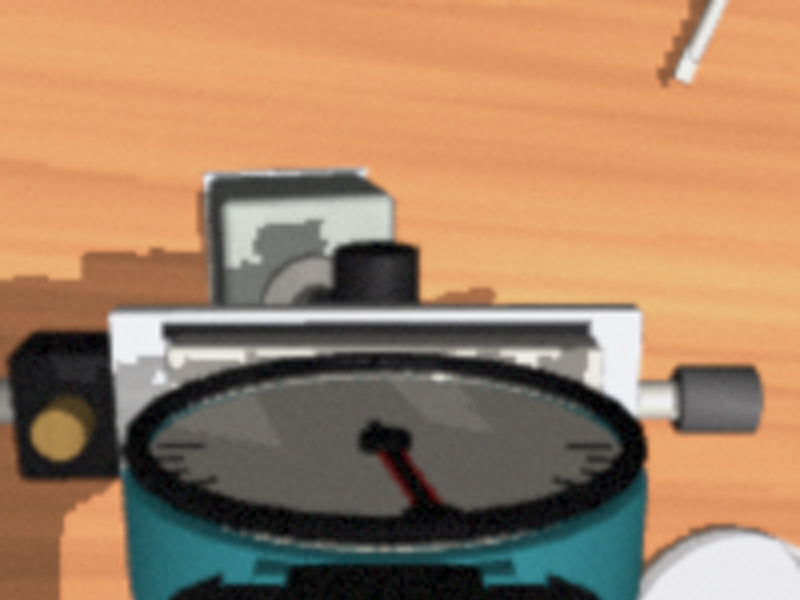

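Request:
send_rows --commands '[0,0,-0.003,0,0,0,1,0,0,-0.004,0,0,0,1]'

```text
clock: 12.25
tool_pos: [0.5802, 0.2094, 0.2677]
eef_rot: [0.709, -0.034, -0.694, 0.115]
contact_force: [-3.0, 0.3, 9.9]
opening: 0.314
```

Run:
```python
from look import *
delta(*tgt(.0))
print((R.from_quat(telemetry.get_state()["eef_rot"])*RB.inv()).as_matrix().round(3)[:,2])
look(11)
s=cams.snapshot("wrist");cv2.imwrite("pics/wrist11b.png",cv2.resize(s["image"][205:245,260:310],None,fx=12,fy=12,interpolation=cv2.INTER_CUBIC))
s=cams.snapshot("scene");np.savez("sc11.npz",**s);
cv2.imwrite("pics/sc11.png",cv2.resize(s["image"][180:210,285:385],None,fx=8,fy=8,interpolation=cv2.INTER_CUBIC))
st=telemetry.get_state();print(st["contact_force"].round(1),st["moment"].round(2),st["clock"])
```

```text
t 12.25 pos [0.5802 0.2094 0.2677] shift [-0.011 -0.002 -0.002] turn [-0.0028  0.0054 -0.0012] dist 0.003 deg 0.6 F [-3.   0.3  9.9] M [-0.28  0.97 -0.25] open 0.314
q [-0.88  0.77  0.7   1.54 -0.3   1.02 -1.61]
[-0.033  0.209  0.977]
[-3.9  1.2  9.5] [-0.37  0.95 -0.21] 12.45
```

View pics/sc11.png

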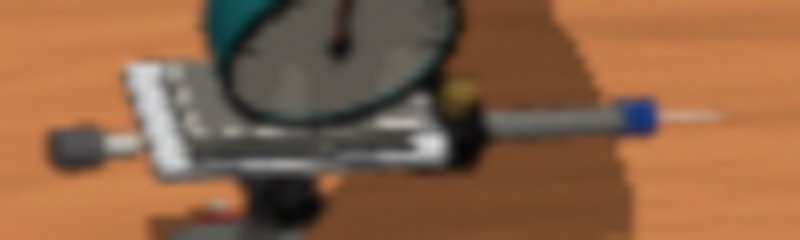

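View pics/wrist11b.png

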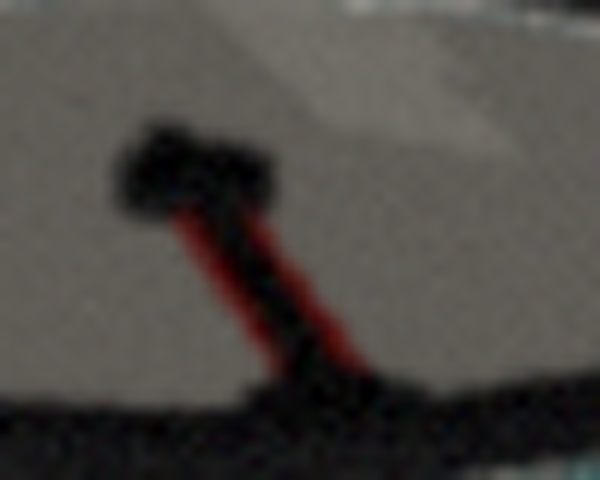

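Run:
```python
from h import *
s=dict(np.load("sc11.npz"))
f=lambda x,y:np.array(px(x,y,285,180,8))
H=[([0,186,0],f(722,116)),([0,-86,0],f(52,148)),([25,56,18],f(447,148)),([25,-56,18],f(155,165)),([-25,-56,18],f(127,66))]
for mode in (0,1):
    def g(p):
        p=[.5793,.1832,.1147,p[0]] if not mode else [p[1],p[2],.1147,p[0]]
        r,t=headT(p);return np.concatenate([proj(s,r.apply(np.array(P)/1e3)+t)[0]-q for P,q in H])
    o=least_squares(g,[.2,.579,.183][:1+2*mode],loss='soft_l1',x_scale=.1);print(o.x,o.fun.reshape(-1,2).round(1).tolist())
```

```text
[0.21198101] [[-0.6, 0.2], [-0.6, 0.8], [-0.2, 1.3], [0.2, 1.3], [-0.8, -0.1]]
[0.21329686 0.57686833 0.18473314] [[-0.3, -0.5], [-0.1, 0.1], [0.2, 0.6], [0.6, 0.5], [-0.3, -0.9]]
```

Run:
```python
from plant import job,telemetry
print(job.finish_job()); st=telemetry.get_state(); print(st["clock"],st["contact_force"].round(1),st["opening"])
```

```text
the job is handed in; nothing more can be done
None
the job is handed in; nothing more can be done
```

I gripped the gauge by its grip and stood it on the head's plate with the dial on the knob side. I then brought head and gauge to about 12°, where the pointer sits on the red hand. The job was handed in at about 12.5 s with the gauge still held and pressed down. The interface gives no verdict.

**Last checks, just before handing in:**
- **Pointer:** the black pointer is centred over the red hand in the wrist picture. I read the red hand as about 12.2° on the dial beforehand.
- **Flatness:** the gauge tilt from the arm's pose is 0.211 rad and the head tilt fitted from the scene picture is 0.212 rad, so the shoe is flat. The shoe and plate edges also look parallel.
- **Position:** the gauge is about 2 mm off the plate's middle lengthways and about 3 mm crossways, both within tolerance.
- **Grip:** opening steady at 0.31, set to 45 N.

**Not as intended:**
- **Push:** it came out at roughly 13 N on the plate (about 10 N at the wrist plus the gauge's weight), above the suggested 4 to 10 N. It briefly reached about 30 N while settling, and a second, lighter push left it unchanged. I left it there because the pose was steady.
- **Side load:** about 3 N of sideways drag at the wrist remained.

I saw no contact with the capillary, and no bystander had moved in the pictures I viewed, though I did not measure them.

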